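# Hang the slide rack on the swinging drip hook

## Task

The rinsed slide rack has to drip dry, but the hook of the drip stand has just been knocked and is still swinging, and it must not strike the loaded glass. Steady the empty hook with a touch and let go of it so that it hangs still, and only then bring the rack to it: hang it by the raised loop in the middle of its handle and leave it hanging level and at rest. Keep the rack upright so that no slides fall out, and do not disturb the other things on the worktop.

Things in the scene. Friction and masses are not known exactly. Their poses are not given: they have to be found in the camera images.
- stand: drip stand, fixed: shallow steel tray with a 16 mm rim, a 14 mm upright rod 340 mm tall at its back, and a 12 mm thick level arm at 315 mm height coming forward from the rod to a clevis over the tray. Origin on the worktop straight below the hook's pivot; x points from the robot's side to the upright (at x = +105 mm), y left, z up; tray x -110 to +130, y -130 to +130 mm
- hook_pivot (a point): pin of the clevis on which the hook swings, 315 mm above the worktop; the hook swings only in the stand's x-z plane (towards the robot and away). The hook is an open J of 8 mm steel rod, 80 g, reaching 122 mm below the pin: its shank is behind (+x), its free end in front (-x, the robot's side)
- hook (a joint): swing of the hook in rad: 0 hanging straight down (its rest, within 0.02), positive with its lower end swung away from the robot. It is let go at 0.5 to 0.75 and swings to and fro with a period of about 0.65 s; the pivot has almost no friction, so it does not come to rest by itself in the time
- hook_bowl (a point): lowest point of the inside of the hook, where a hung wire rests; 114 mm below the pivot at rest, moves with the hook. The opening is 28 mm wide (stand x), centred here. The free end carries an 11 mm ball, its centre 21 mm in front (-x) of this point, its top 34 mm above it; a wire goes in from the front over the ball, then down
- rack: steel slide-staining rack 196 (its y) x 84 (x) x 36 mm high, 0.2 to 0.37 kg, loaded with glass slides, standing on a flat pad 8 mm thick. An upright handle of 6 mm wire spans its length: a level bar at 112 mm height with a raised loop in the middle and a grey grip sleeve each side. Origin: centre of the underside, z up; it is the same after half a turn
- rack_loop (a point): underside of the wire at the top of the raised loop in the middle of the handle, 131 mm above the rack's underside; the loop is an inverted V 52 mm wide at the bar and 22 mm tall, and runs along the rack's y axis. Hung properly it rests on hook_bowl
- rack_grip_left (a point): centre of the grip sleeve at the rack's +y side, 70 mm from the middle, 112 mm above the underside; the sleeve is 11 mm thick (rack x), 40 mm long (y), 16 mm high
- rack_grip_right (a point): the same sleeve at the rack's -y side
- specimen_cup_1: bystander: lidded specimen cup, 62 mm across, 68 mm tall, between and behind the stand and the rack; origin at the centre of its underside
- specimen_cup_2: bystander: lidded specimen cup, 62 mm across, 68 mm tall, at the left of the worktop; origin at the centre of its underside
- timer: bystander: kitchen-type timer 76 x 76 x 22 mm at the right of the worktop; origin at the centre of its underside
- calculator: bystander: pocket calculator 118 x 82 x 14 mm in the middle of the front; origin at the centre of its underside

How it is judged:
By the outcome, as a careful person would: the job done as asked, in the order asked, and still so for the second after the job is handed in, with the robot touching nothing.
It also fails if it takes over 70 s, if anything falls off the work surface, if the arm or the gripper's body presses on something with over 40 N, if the wrist force passes 120 N, or if a joint passes its speed limit or range.

## Robot

A 6-joint arm with a two-finger parallel gripper is mounted at the origin on a cart in front of the work surface, level with it; the furniture and walls round the work are solid. World frame = base frame: x ahead of the robot, y to its left, z up, the work surface at z = 0. Lengths are in m, angles in rad, forces in N, time in s.
With the tool pointing down it reaches from about 0.375 to 0.825 m from the base axis. Payload 5.5 kg.
Tool frame: the origin (TCP) lies between the finger pads; the fingertips stand 19 mm ahead of it and the grasp point (between the pads) is the TCP; z points along the fingers, y is the line along which they close (so a half turn about z gives the same grasp; the last joint's range is limited). The gripper opens to 85 mm and grips with 20 to 120 N. Pads are 22 mm wide; open, the fingers measure 114 mm over their backs; the gripper's body (76 mm by 85 mm) begins 54 mm behind the grasp point. The pads swing forward as they close: fully open they stand 13 mm farther back than shut.
Start: joints at [-1.137, 0.314, -0.047, 1.21, 0, 1.571], TCP at [0.252, -0.544, 0.25] pointing down, gripper open.
Joint ranges: [-2.67, 2.67], [-0.69, 1.73], [-1.03, 1.25], [-2.08, 2.16], [-1.42, 1.45], [-3.14, 3.14]. Speed limits (rad/s): [2.39, 2.39, 3.01, 3.14, 3.14, 3.14].

## Interface

Orientations are given as [roll, pitch, yaw] about the fixed x, y, z axes, in that order (R = Rz(yaw) Ry(pitch) Rx(roll)).
In Python, from bench import r gives the robot as it stands.
- The arm moves only by the shell command python3 shift.py 'ROWS' [FORCE]. ROWS is a JSON list of rows, 1 to 10 of them, each of 5 numbers: dx, dy, dz in m, then a turn about the tool's z in rad, then the opening from 0.0 (shut) to 1.0 (fully open); each row is the pose to reach, as a shift and turn from the pose commanded when the command began, along the tool's axes at that moment; what a row does not reach only later rows make up. A row lasts 1/10 s, in which the tool goes at most 0.05 m and 0.15 rad, less where a joint would pass 70% of its speed; a pose out of reach is approached as far as the arm can. The fingers move at their own pace and stop on an object; FORCE is the grip in N (left out, the last holds). Time passes only in rows, so rows that do not move let the fingers close. It prints the time, the measured TCP pose, the force, the opening and the grip force at its end.
- r.state(): the state, without advancing time (a new reading comes with each control period).
- r.snapshot(name): name is "scene" or "top"; returns the picture (420x560x3 uint8, blue, green, red); there is no depth.
- r.camera_info(name): a dict with "K" (3x3 intrinsics, pixels), "origin" and "attitude" of the camera in the world. Camera axes: x right, y up, looking along -z (the intrinsics and any distortion apply to the point x, -y, -z); pixel columns grow to the right and rows downward; lengths in m; the calibration is good to about 2 mm. A picture is of the moment at which its call begins. camera_info takes no time and is no camera call.
- r.finish_job(): hands the job in; it is judged then, once.
The state is a dict: "time": time; "qpos": joint angles; "joint_velocities": joint speeds; "tau": joint torques, N m; "tcp_pos": TCP position; "tool_rot": TCP orientation; "force": force on the tool from outside, world axes, zero at the start; "moment": the same for the moment, N m; "finger_gap": opening from 0.0 (shut) to 1.0 (fully open); "grasp_force": force on a finger pad.
Only numpy, scipy, OpenCV 4.12 (cv2) and the standard library are available. Lean on these libraries where they do the work, as an engineer would, in place of code of your own. Each camera call takes 0.05 s, during which the arm holds its last target. There are 200 camera calls.

## Working session

There is one attempt and no reset: what is moved stays moved. The work goes in short steps, Python scripts to look and compute and a shell command to move; the robot and the scene stay as the last step left them, time stands still between calls to the robot, and variables do not carry over. Pictures are saved under pics/ and viewed, at most 10 in all, crops included, and the job is handed in when it is done.

```bash
ls; mkdir -p pics
cat > h.py <<'E'
import numpy as np, cv2
from bench import r
from scipy.spatial.transform import Rotation as R
def cam(n):
    c=r.camera_info(n); return c
def pose(c):
    a=np.array(c["attitude"]); 
    Rm=a if a.shape==(3,3) else R.from_euler('xyz',a).as_matrix()
    return np.array(c["K"]),np.array(c["origin"]),Rm
def ray(n,u,v):
    K,o,A=pose(cam(n)); d=np.linalg.solve(K,[u,v,1]); d=A@np.array([d[0],-d[1],-d[2]]); return o,d/np.linalg.norm(d)
def onz(n,u,v,z):
    o,d=ray(n,u,v); return o+d*(z-o[2])/d[2]
def proj(n,p):
    K,o,A=pose(cam(n)); q=A.T@(np.array(p)-o); q=K@np.array([q[0],-q[1],-q[2]]); return q[:2]/q[2]
E
python3 - <<'E'
from h import *
for n in("scene","top"):
    print(r.camera_info(n))
    cv2.imwrite(f"pics/{n}1.png",r.snapshot(n))
print(r.state())
E
```

```text
bench.py
pics
shift.py
{'K': array([[409.26184294,   0.        , 279.23412332],
       [  0.        , 409.26184294, 209.82167004],
       [  0.        ,   0.        ,   1.        ]]), 'origin': array([-0.67932225,  0.11844431,  1.09086943]), 'attitude': array([ 0.95053377, -0.02223076, -1.6049613 ])}
{'K': array([[466.97281055,   0.        , 278.609156  ],
       [  0.        , 466.97281055, 211.97223759],
       [  0.        ,   0.        ,   1.        ]]), 'origin': array([0.42486181, 0.04650088, 1.61278509]), 'attitude': array([ 0.09971682,  0.00780003, -1.59927156])}
{'time': 0.1, 'qpos': array([-1.13697104e+00,  3.14170460e-01, -4.79526806e-02,  1.21022313e+00,
       -4.75658996e-06,  1.57080081e+00]), 'joint_velocities': array([-0.00033722, -0.00313703,  0.00361829,  0.00023429, -0.00161267,
        0.00091092]), 'tau': array([ 3.44302798e-04, -5.40767527e+01,  3.40542161e+01,  1.11520593e-02,
       -7.56416455e-06, -3.74570391e-06]), 'tcp_pos': array([ 0.25200019, -0.54397603,  0.24952327]), 'tool_rot': array([-3.14004271e+00,  4.76352925e-06,  4.33820817e-01]), 'force': array([-0.17633639,  0.04992371, -0.65719543]), 'moment': array([-0.01285183, -0.00344731, -0.03999018]), 'grasp_force': 0.0, 'finger_gap': 0.997832704839108}
```

View pics/scene1.png

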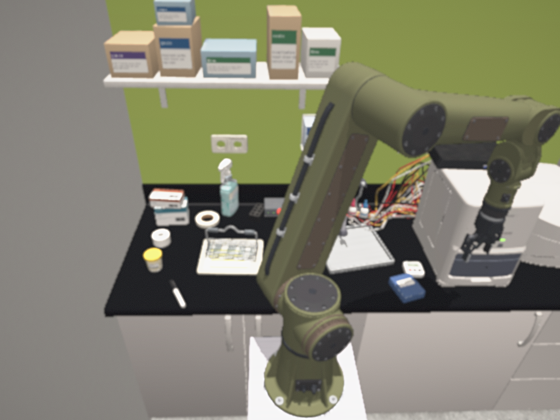

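View pics/top1.png

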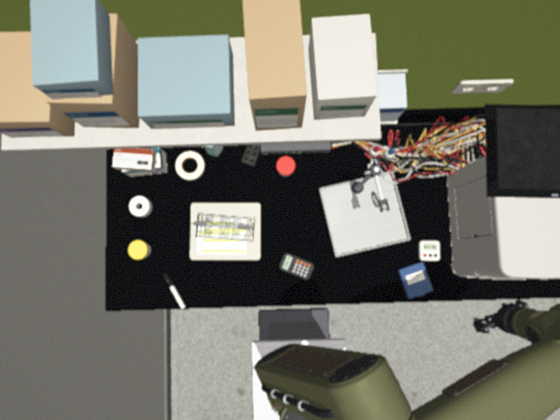

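The top view shows the tray as a quad with corners near (320,187), (395,170), (410,240), (335,257). The rack is around (225,231) on its pad, the red cup at (286,166), the calculator at (296,265), and the shelf edge lies behind. I'll zoom in.

Run:
```python
from h import *
a=cv2.imread("pics/top1.png")
c=cv2.resize(a[150:275,180:420],None,fx=3.3,fy=3.3,interpolation=cv2.INTER_CUBIC)
cv2.imwrite("pics/topcrop.png",c)
hsv=cv2.cvtColor(a,cv2.COLOR_BGR2HSV)
def comp(m,x0,x1,y0,y1):
    k=np.zeros(m.shape,np.uint8);k[y0:y1,x0:x1]=m[y0:y1,x0:x1]
    cs,_=cv2.findContours(k,cv2.RETR_EXTERNAL,cv2.CHAIN_APPROX_NONE); return max(cs,key=cv2.contourArea)
g=(hsv[...,2]>90).astype(np.uint8)
for nm,b,z in(("tray",(310,415,165,262),.016),("pad",(180,268,195,268),.008)):
    q=comp(g,*b); (cx,cy),s,an=cv2.minAreaRect(q); bx=cv2.boxPoints(((cx,cy),s,an))
    w=np.array([onz("top",*p,z) for p in bx]); print(nm,bx.round(1).tolist(),w.round(3).tolist(),"c",w.mean(0).round(4), "edges",np.linalg.norm(np.diff(w,axis=0),axis=1).round(3),"ang",np.degrees(np.arctan2(*(w[1]-w[0])[[1,0]])).round(1))
```

```text
tray [[315.29998779296875, 177.1999969482422], [411.5, 154.5], [430.6000061035156, 235.5], [334.3999938964844, 258.1000061035156]] [[0.702, -0.076, 0.016], [0.772, -0.413, 0.016], [0.489, -0.461, 0.016], [0.422, -0.131, 0.016]] c [ 0.5962 -0.2702  0.016 ] edges [0.344 0.287 0.338] ang -78.3
pad [[189.0, 202.0], [260.0, 202.0], [260.0, 260.0], [189.0, 260.0]] [[0.63, 0.364, 0.008], [0.622, 0.118, 0.008], [0.423, 0.123, 0.008], [0.43, 0.366, 0.008]] c [0.526  0.2426 0.008 ] edges [0.246 0.2   0.243] ang -91.7
```

View pics/topcrop.png

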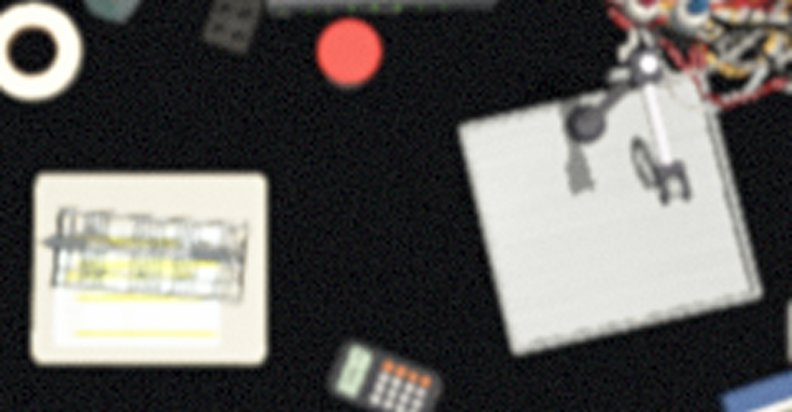

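The crop (3.3x, offset 180,150) shows the tray corners at about (460,125), (515,355) and (762,297). The rod top is at (650,65), the clevis at (672,182), and the rack handle runs from (50,243) to (240,258).

Run:
```python
from h import *
f=lambda x,y:(180+x/3.3-.35,150+y/3.3-.35)
A,B,C=[onz("top",*f(*p),.016)[:2] for p in((460,126),(515,355),(762,297))]
print("tray",A,B,C,np.linalg.norm(A-B),np.linalg.norm(B-C))
u=(A-B)/np.linalg.norm(A-B); w=(B-C)/np.linalg.norm(B-C); print(np.degrees(np.arctan2(u[1],u[0])),np.degrees(np.arctan2(-w[0],w[1])))
m=(A+C)/2; print("centre",m,"origin",m-.01*u)
rod=onz("top",*f(650,65),.34); base=onz("top",*f(585,124),0.003); cl=onz("top",*f(672,180),.315)
print("rod",rod,base,"clevis",cl, "rodvs",m+.095*u)
a=cv2.imread("pics/top1.png"); 
for k in((57,240),(240,255),(145,245),(57,212),(60,290),(240,300),(243,222)):
  print(k,onz("top",*f(*k),.12)[:2].round(3),onz("top",*f(*k),.044)[:2].round(3))
s=cv2.imread("pics/scene1.png")
c=np.hstack([cv2.resize(s[215:285,190:290],None,fx=4,fy=4,interpolation=cv2.INTER_CUBIC),cv2.resize(a[195:265,180:280],None,fx=4,fy=4,interpolation=cv2.INTER_CUBIC)])
cv2.imwrite("pics/rack.png",c)
```

```text
tray [ 0.66454737 -0.08751263] [ 0.42464787 -0.13528443] [ 0.47697316 -0.39251675] 0.24460971699867678 0.26250029125886676
11.26213382609875 11.498029491845488
centre [ 0.57076027 -0.24001469] origin [ 0.56095283 -0.24196767]
rod [ 0.66270781 -0.22096513  0.34      ] [ 0.66472149 -0.22029895  0.003     ] clevis [ 0.5682101  -0.23993024  0.315     ] rodvs [ 0.66393094 -0.22146138]
(57, 240) [0.549 0.317] [0.555 0.331]
(240, 255) [0.529 0.139] [0.534 0.144]
(145, 245) [0.541 0.231] [0.547 0.241]
(57, 212) [0.576 0.317] [0.584 0.33 ]
(60, 290) [0.5   0.315] [0.504 0.328]
(240, 300) [0.485 0.14 ] [0.488 0.145]
(243, 222) [0.561 0.136] [0.568 0.14 ]
```

View pics/rack.png

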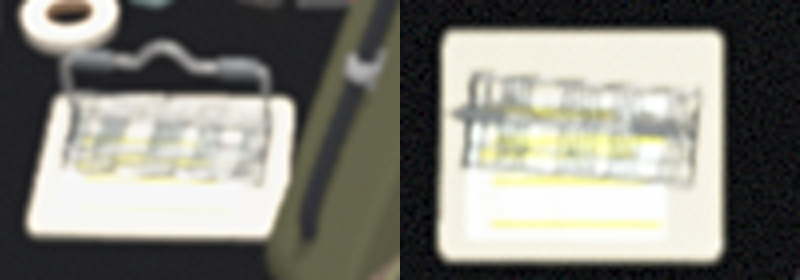

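The rack pictures show grip sleeves in the scene part at crop (90,61) and (239,68), with the loop top at (163,44). In the top part they are at (479,113) and (661,124). The stand measurements agree: origin about (0.561, -0.242), yaw about 11.3°.

```bash
cat >> h.py <<'E'
SO=np.array([.561,-.242]); SY=np.radians(11.35)
def S(x,y,z): c,s=np.cos(SY),np.sin(SY); return np.array([SO[0]+c*x-s*y,SO[1]+s*x+c*y,z])
def delta(p,yaw=None):
    st=r.state(); A=R.from_euler('xyz',st["tool_rot"]).as_matrix()
    y0=st["tool_rot"][2]
    print("t",st["time"],"tcp",st["tcp_pos"].round(4),"yaw",round(y0,4),"delta",(A.T@(np.array(p)-st["tcp_pos"])).round(4),"turn",None if yaw is None else round(y0-yaw,3))
def tri(a,b):
    (o1,d1),(o2,d2)=ray("top",*a),ray("scene",*b)
    s=np.linalg.lstsq(np.c_[d1,-d2],o2-o1,rcond=None)[0]; p,q=o1+s[0]*d1,o2+s[1]*d2
    return ((p+q)/2).round(4),np.linalg.norm(p-q).round(4)
E
python3 - <<'E'
from h import *
t=lambda x,y:(180+(x-400)/4-.4,195+y/4-.4)
s=lambda x,y:(190+x/4-.4,215+y/4-.4)
print(tri(t(479,113),s(90,61)),tri(t(661,124),s(239,68)))
L=onz("top",*t(479,113),.12);Q=onz("top",*t(661,124),.12);print(L,Q,(L+Q)/2,np.linalg.norm(L-Q),np.degrees(np.arctan2(*(L-Q)[[1,0]]))-90)
L=onz("scene",*s(90,61),.12);Q=onz("scene",*s(239,68),.12);print(L,Q,(L+Q)/2,np.linalg.norm(L-Q),np.degrees(np.arctan2(*(L-Q)[[1,0]]))-90, onz("scene",*s(163,44),.142))
delta(S(-.15,0,.25),SY+np.pi/2)
E
```

```text
(array([0.5467, 0.3094, 0.1214]), np.float64(0.0009)) (array([0.5337, 0.1658, 0.1225]), np.float64(0.0054))
[0.54685683 0.30917398 0.12      ] [0.53377318 0.16330097 0.12      ] [0.54031501 0.23623748 0.12      ] 0.1464585901155258 -5.125262733693418
[0.54864095 0.31007908 0.12      ] [0.53710929 0.1686069  0.12      ] [0.54287512 0.23934299 0.12      ] 0.14194138526001396 -4.659986507956347 [0.54619812 0.23985254 0.142     ]
t 0.1 tcp [ 0.252  -0.544   0.2495] yaw 0.4338 delta [ 2.615e-01 -1.792e-01 -2.000e-04] turn -1.335
```

```bash
python3 shift.py '[[0.015,-0.01,0,-0.07,1],[0.045,-0.03,0,-0.2,1],[0.08,-0.055,0,-0.35,1],[0.115,-0.08,0,-0.5,1],[0.15,-0.105,0,-0.65,1],[0.185,-0.127,0,-0.8,1],[0.215,-0.147,0,-0.95,1],[0.24,-0.164,0,-1.1,1],[0.255,-0.175,0,-1.25,1],[0.2615,-0.179,0,-1.335,1]]'
python3 - <<'E'
from h import *
delta(S(-.09,0,.205),SY+np.pi/2)
E
```

```text
time: 1.1
tcp_pos: [0.4148, -0.2702, 0.25]
tool_rot: [-3.141, -0.001, 1.776]
force: [0.0, -0.9, 0.3]
finger_gap: 0.996
grasp_force: 0.0
t 1.1 tcp [ 0.4148 -0.2702  0.25  ] yaw 1.7761 delta [-0.0016  0.0589  0.045 ] turn 0.007
```

```bash
python3 shift.py '[[0,0,0.02,0,1],[-0.001,0,0.04,0.007,1],[-0.0015,0.0,0.045,0.007,1],[-0.0015,0.005,0.045,0.007,1],[-0.0015,0.015,0.045,0.007,1],[-0.0015,0.025,0.045,0.007,1],[-0.0015,0.033,0.045,0.007,1],[-0.0015,0.04,0.045,0.007,1],[-0.0015,0.046,0.045,0.007,1],[-0.0015,0.05,0.045,0.007,1]]'
python3 - <<'E'
from h import *
f=[]
for i in range(6):
    a=r.snapshot("scene"); f.append(cv2.resize(a[170:290,300:400],None,fx=2.6,fy=2.4,interpolation=cv2.INTER_CUBIC))
cv2.imwrite("pics/sw1.png",np.vstack([np.hstack(f[:3]),np.hstack(f[3:])]))
delta(S(-.07,0,.205),SY+np.pi/2)
E
```

```text
time: 2.1
tcp_pos: [0.4642, -0.2636, 0.2053]
tool_rot: [3.142, 0.0, 1.762]
force: [-0.1, -0.3, 0.1]
finger_gap: 1.005
grasp_force: 0.0
t 2.4 tcp [ 0.4633 -0.2638  0.2053] yaw 1.7616 delta [0.0023 0.0301 0.0003] turn -0.007
```

View pics/sw1.png

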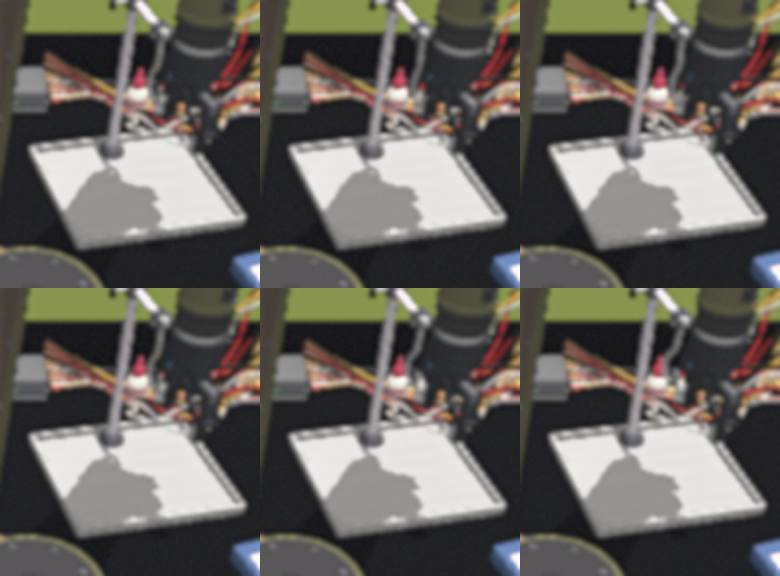

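The six frames show the clevis near (165,35) of each tile and the shank moving slightly to and fro. The gripper is in front of it and not pressing yet. Now I'll push gently until the hook leans on the finger.

```bash
python3 shift.py '[[0.001,0.004,0,0,1],[0.002,0.008,0,0,1],[0.002,0.012,0,0,1],[0.002,0.016,0,0,1],[0.002,0.02,0,0,1],[0.002,0.024,0,0,1],[0.002,0.028,0,0,1],[0.002,0.03,0,0,1],[0.002,0.03,0,0,1],[0.002,0.03,0,0,1]]'
python3 shift.py '[[0,0,0,0,1],[0,0,0,0,1],[0,0,0,0,1],[0,0,0,0,1],[0,0,0,0,1],[0,0,0,0,1],[0,0,0,0,1],[0,0,0,0,1],[0,0,0,0,1],[0,0,0,0,1]]'
python3 - <<'E'
from h import *
f=[]
for i in range(8):
    a=r.snapshot("scene"); f.append(a[170:290,300:420].astype(int))
    if i: print(i,np.abs(cv2.GaussianBlur((f[i]-f[0]).astype(np.float32),(5,5),0)).max())
a=np.uint8(f[-1]); b=r.snapshot("top")[160:260,330:430]
cv2.imwrite("pics/push.png",np.hstack([cv2.resize(a,(400,400),interpolation=2),cv2.resize(b,(400,400),interpolation=2)]))
delta(S(-.07,0,.205),SY+np.pi/2)
E
```

```text
time: 3.4
tcp_pos: [0.4925, -0.2561, 0.2052]
tool_rot: [-3.141, -0.0, 1.762]
force: [-0.4, -0.3, 0.6]
finger_gap: 1.002
grasp_force: 0.0
time: 4.4
tcp_pos: [0.4926, -0.2561, 0.2053]
tool_rot: [3.142, -0.0, 1.762]
force: [-0.3, 0.2, 0.6]
finger_gap: 1.003
grasp_force: 0.0
1 1.3085938
2 1.375
3 1.2734375
4 1.1796875
5 1.484375
6 1.6445312
7 1.671875
t 4.85 tcp [ 0.4926 -0.2561  0.2053] yaw 1.7618 delta [ 0.0003 -0.0002  0.0003] turn -0.007
```

View pics/push.png

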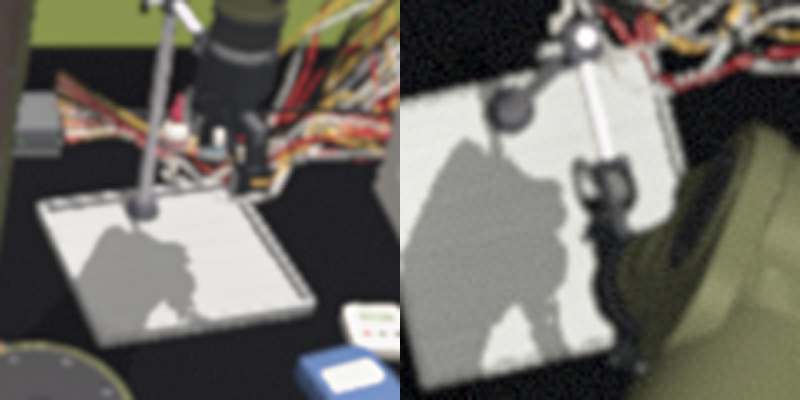

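The hook now rests motionless on the finger. In the right half, the J is at about (588,185) and the finger touches it at about (605,212). I'll let it down very slowly.

```bash
python3 shift.py '[[0,-0.0005,0,0,1],[0,-0.0015,0,0,1],[0,-0.0025,0,0,1],[0,-0.0035,0,0,1],[0,-0.0045,0,0,1],[0,-0.0052,0,0,1],[0,-0.0058,0,0,1],[0,-0.0063,0,0,1],[0,-0.0067,0,0,1],[0,-0.007,0,0,1]]' | head -2
python3 shift.py '[[0,-0.0004,0,0,1],[0,-0.0008,0,0,1],[0,-0.0012,0,0,1],[0,-0.0016,0,0,1],[0,-0.002,0,0,1],[0,-0.0024,0,0,1],[0,-0.0028,0,0,1],[0,-0.0032,0,0,1],[0,-0.0036,0,0,1],[0,-0.004,0,0,1]]' | head -2
python3 shift.py '[[0,-0.0004,0,0,1],[0,-0.0008,0,0,1],[0,-0.0012,0,0,1],[0,-0.0016,0,0,1],[0,-0.002,0,0,1],[0,-0.0024,0,0,1],[0,-0.0028,0,0,1],[0,-0.0032,0,0,1],[0,-0.0036,0,0,1],[0,-0.004,0,0,1]]' | head -2
python3 shift.py '[[0,-0.0004,0,0,1],[0,-0.0008,0,0,1],[0,-0.0012,0,0,1],[0,-0.0016,0,0,1],[0,-0.002,0,0,1],[0,-0.0024,0,0,1],[0,-0.0028,0,0,1],[0,-0.0032,0,0,1],[0,-0.0036,0,0,1],[0,-0.004,0,0,1]]' | head -2
python3 - <<'E'
from h import *
f=[]
for i in range(8):
    a=r.snapshot("top"); f.append(a[160:260,330:430].astype(int))
    if i: print(i,np.abs(cv2.GaussianBlur((f[i]-f[0]).astype(np.float32),(5,5),0)).max())
a=np.uint8(f[-1]); b=r.snapshot("scene")[170:290,300:420]
cv2.imwrite("pics/let.png",np.hstack([cv2.resize(b,(400,400),interpolation=2),cv2.resize(a,(400,400),interpolation=2)]))
E
```

```text
time: 5.85
tcp_pos: [0.4857, -0.2574, 0.2053]
time: 6.85
tcp_pos: [0.4818, -0.2581, 0.2053]
time: 7.85
tcp_pos: [0.4779, -0.2589, 0.2053]
time: 8.85
tcp_pos: [0.4739, -0.2597, 0.2053]
1 8.0546875
2 7.1953125
3 6.921875
4 8.050781
5 8.480469
6 8.84375
7 9.7734375
```

View pics/let.png

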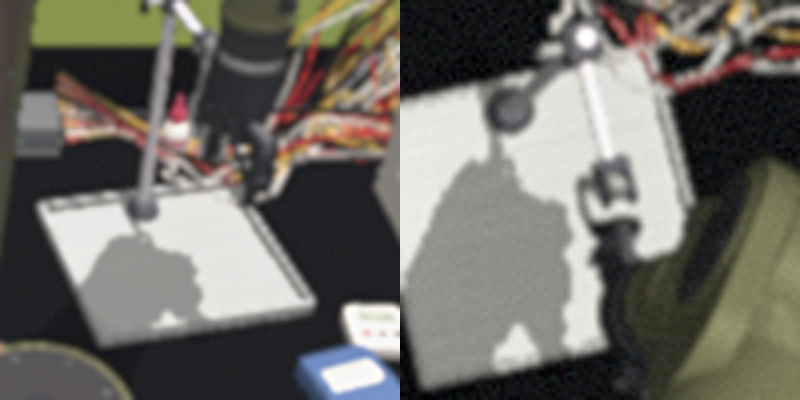

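The hook has come back to nearly vertical, with the J at about (600,205) in the right half and the finger just in front of it at about (620,235). I'll ease off further, then check for motion.

```bash
python3 shift.py '[[0,-0.0005,0,0,1],[0,-0.001,0,0,1],[0,-0.0015,0,0,1],[0,-0.002,0,0,1],[0,-0.0025,0,0,1],[0,-0.003,0,0,1],[0,-0.0035,0,0,1],[0,-0.004,0,0,1],[0,-0.0045,0,0,1],[0,-0.005,0,0,1]]' | head -2
python3 shift.py '[[0,-0.0005,0,0,1],[0,-0.001,0,0,1],[0,-0.0015,0,0,1],[0,-0.002,0,0,1],[0,-0.0025,0,0,1],[0,-0.004,0,0,1],[0,-0.009,0,0,1],[0,-0.025,0,0,1],[0,-0.05,0,0,1],[0,-0.07,0,0,1]]' | head -2
cat > mot.py <<'E'
from h import *
f=[r.snapshot("top")[195:218,368:392] for i in range(14)]
# centroid of dark pixels (hook + clevis) along the image
for a in f:
    g=255-cv2.cvtColor(a,cv2.COLOR_BGR2GRAY).astype(float); g=np.clip(g-100,0,None); v,u=np.mgrid[:g.shape[0],:g.shape[1]]
    print(((u*g).sum()/g.sum()).round(2),((v*g).sum()/g.sum()).round(2),end=" | ")
print()
b=r.snapshot("top")[160:260,330:430]; c=r.snapshot("scene")[170:290,300:420]
cv2.imwrite("pics/free.png",np.hstack([cv2.resize(c,(400,400),interpolation=2),cv2.resize(b,(400,400),interpolation=2)]))
print("bowl px",proj("top",S(0,0,.201)),proj("top",S(-.021,0,.23)),"in tile",(proj("top",S(0,0,.201))-[330,160])*4, (proj("top",S(-.021,0,.23))-[330,160])*4, (proj("top",S(0,0,.315))-[330,160])*4)
E
python3 mot.py
```

```text
time: 10.3
tcp_pos: [0.469, -0.2606, 0.2053]
time: 11.3
tcp_pos: [0.3982, -0.2739, 0.2051]
13.09 9.55 | 13.06 9.53 | 13.04 9.54 | 13.06 9.54 | 13.07 9.53 | 13.07 9.55 | 13.04 9.6 | 13.1 9.56 | 13.14 9.57 | 13.16 9.58 | 13.1 9.6 | 13.12 9.56 | 13.06 9.54 | 13.03 9.53 | 
bowl px [376.00275955 210.89785945] [379.68935064 216.76043906] in tile [184.01103819 203.59143778] [198.75740256 227.04175624] [216.6386137  186.95465469]
```

View pics/free.png

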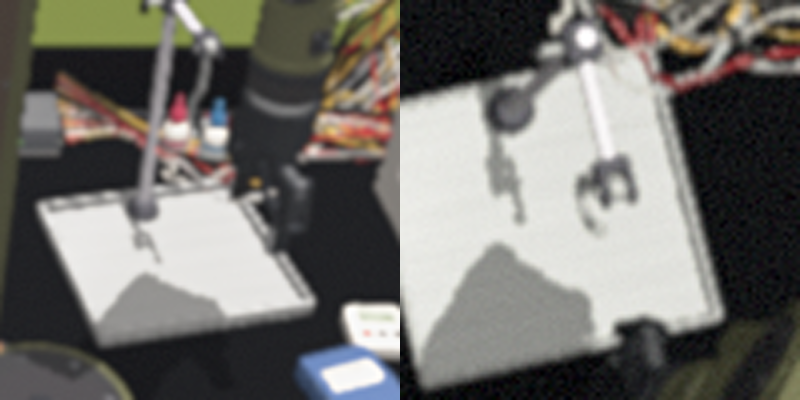

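The hook hangs free and still. Its centroid stays within 0.1 px, and the ball at (597,227) is right at the predicted rest position. Now to the rack.

Run:
```python
from h import *
delta([.547,.3085,.25],np.radians(85))
```

```text
t 12.1 tcp [ 0.4005 -0.2739  0.2052] yaw 1.762 delta [ 0.5439  0.2545 -0.0447] turn 0.278
```

```bash
python3 shift.py '[[0.01,0,-0.01,0,1],[0.04,0.01,-0.02,0.02,1],[0.08,0.02,-0.03,0.05,1],[0.12,0.035,-0.04,0.08,1],[0.165,0.055,-0.045,0.11,1],[0.21,0.078,-0.045,0.14,1],[0.255,0.1,-0.045,0.17,1],[0.3,0.123,-0.045,0.2,1],[0.345,0.147,-0.045,0.23,1],[0.385,0.168,-0.045,0.25,1]]' | head -3
python3 - <<'E'
from h import *
delta([.547,.3085,.20],np.radians(85))
E
```

```text
time: 13.1
tcp_pos: [0.492, 0.1387, 0.2514]
tool_rot: [3.141, -0.001, 1.512]
t 13.1 tcp [0.492  0.1387 0.2514] yaw 1.5116 delta [0.1727 0.0448 0.0515] turn 0.028
```

```bash
python3 shift.py '[[0.04,0.01,0,0,1],[0.08,0.02,0,0.01,1],[0.12,0.031,0.01,0.02,1],[0.15,0.039,0.025,0.028,1],[0.168,0.0435,0.04,0.028,1],[0.1727,0.0448,0.05,0.028,1],[0.1727,0.0448,0.0515,0.028,1],[0.1727,0.0448,0.0515,0.028,1]]' | head -3
python3 - <<'E'
from h import *
b=r.snapshot("top")[185:275,180:300]; c=r.snapshot("scene")[200:290,190:310]
cv2.imwrite("pics/pre.png",np.hstack([cv2.resize(c,(400,300),interpolation=2),cv2.resize(b,(400,300),interpolation=2)]))
delta([.547,.3085,.12],np.radians(85))
E
```

```text
time: 13.9
tcp_pos: [0.5465, 0.3048, 0.1991]
tool_rot: [-3.141, 0.001, 1.483]
t 14.0 tcp [0.5472 0.3048 0.2   ] yaw 1.4826 delta [ 0.0036 -0.0006  0.08  ] turn -0.001
```

View pics/pre.png

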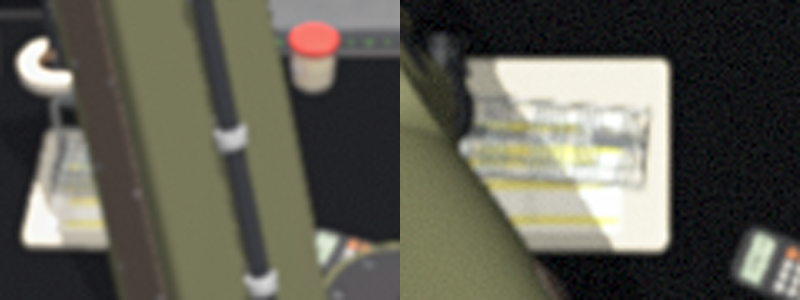

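The arm hides the left sleeve, while the right sleeve at about (620,133) is where it was. The rack hasn't moved, so I'll go down and grip.

```bash
python3 shift.py '[[0.0036,0,0.015,0,1],[0.0036,0,0.045,0,1],[0.0036,0,0.07,0,1],[0.0036,0,0.078,0,1],[0.0036,0,0.08,0,1],[0.0036,0,0.08,0,0.5],[0.0036,0,0.08,0,0.3],[0.0036,0,0.08,0,0.15],[0.0036,0,0.08,0,0.0],[0.0036,0,0.08,0,0.0]]' 90
python3 shift.py '[[0,0,0,0,0],[0,0,0,0,0],[0,0,0,0,0],[0,0,-0.001,0,0],[0,0,-0.004,0,0],[0,0,-0.009,0,0],[0,0,-0.015,0,0],[0,0,-0.02,0,0],[0,0,-0.02,0,0],[0,0,-0.02,0,0]]'
```

```text
time: 15.0
tcp_pos: [0.5477, 0.3095, 0.1193]
tool_rot: [3.141, -0.0, 1.484]
force: [-0.9, 0.2, 1.5]
finger_gap: 0.142
grasp_force: 1.1
time: 16.0
tcp_pos: [0.5476, 0.3094, 0.139]
tool_rot: [3.141, -0.0, 1.484]
force: [0.4, -0.7, -3.6]
finger_gap: 0.112
grasp_force: 87.6
```

```bash
python3 shift.py '[[0,0,-0.008,0,0],[0,0,-0.022,0,0],[0,0,-0.04,0,0],[0,0,-0.06,0,0],[0,0,-0.08,0,0],[0,0,-0.095,0,0],[0,0,-0.105,0,0],[0,0,-0.11,0,0],[0,0,-0.11,0,0]]' | head -4
python3 - <<'E'
from h import *
print(r.state()["moment"],r.state()["force"])
b=r.snapshot("top")[170:280,170:300]; c=r.snapshot("scene")[180:290,180:310]
cv2.imwrite("pics/lift.png",np.hstack([cv2.resize(c,(400,340),interpolation=2),cv2.resize(b,(400,340),interpolation=2)]))
delta(S(-.13,.07,.25),SY+np.pi/2)
E
```

```text
time: 16.9
tcp_pos: [0.5477, 0.3095, 0.2496]
tool_rot: [3.141, -0.001, 1.484]
force: [-0.1, -0.6, -2.7]
[ 0.19847892 -0.06075513 -0.05189577] [-0.14779159 -0.55769596 -2.72951963]
t 17.0 tcp [0.5471 0.3092 0.2482] yaw 1.4838 delta [-0.5173 -0.0827 -0.0015] turn -0.285
```

View pics/lift.png

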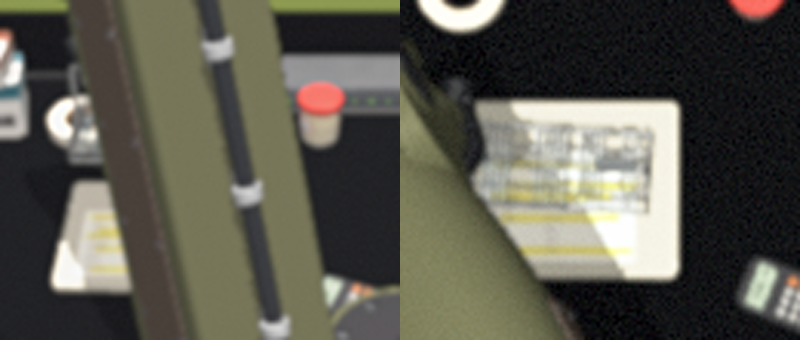

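The rack is lifted; the force of about 2.7 N and moment of 0.2 N m show it is carried by one sleeve. The pad at (600,190) is left empty and the cup is undisturbed. That was my tenth picture, so from here I check by numbers only. I'll bring it round in front of the stand.

```bash
python3 shift.py '[[-0.008,-0.005,0,0,0],[-0.027,-0.017,0,-0.02,0],[-0.055,-0.034,0,-0.05,0],[-0.087,-0.054,0,-0.08,0],[-0.12,-0.074,0,-0.12,0],[-0.152,-0.092,0,-0.16,0],[-0.188,-0.1,0,-0.2,0],[-0.225,-0.101,0,-0.24,0],[-0.262,-0.1,0,-0.27,0],[-0.3,-0.099,0,-0.285,0]]'
python3 - <<'E'
from h import *
print(r.state()["moment"])
delta(S(-.13,.0715,.24),SY+np.pi/2)
E
```

```text
time: 18.0
tcp_pos: [0.4212, 0.0176, 0.2483]
tool_rot: [-3.141, -0.0, 1.77]
force: [1.6, 0.0, -3.0]
finger_gap: 0.112
grasp_force: 87.8
[ 0.18424317 -0.0202379   0.04166223]
t 18.0 tcp [0.4212 0.0176 0.2483] yaw 1.7703 delta [-0.2105 -0.0443  0.0083] turn 0.001
```

```bash
python3 shift.py '[[-0.035,-0.007,0.002,0,0],[-0.07,-0.015,0.004,0,0],[-0.105,-0.022,0.006,0,0],[-0.138,-0.029,0.008,0,0],[-0.166,-0.035,0.008,0,0],[-0.187,-0.039,0.008,0,0],[-0.201,-0.042,0.008,0,0],[-0.208,-0.044,0.008,0,0],[-0.2105,-0.0443,0.008,0,0],[-0.2105,-0.0443,0.008,0,0]]'
python3 - <<'E'
from h import *
for i in range(10):
    a=r.snapshot("top")[195:218,368:392]
    g=255-cv2.cvtColor(a,cv2.COLOR_BGR2GRAY).astype(float); g=np.clip(g-100,0,None); v,u=np.mgrid[:g.shape[0],:g.shape[1]]
    print(((u*g).sum()/g.sum()).round(2),((v*g).sum()/g.sum()).round(2),end=" | ")
print(r.state()["moment"])
p=S(-.13,-.07,.237);q=S(-.13,0,.259)
for n in("top","scene"): print(n,proj(n,p).round(1),proj(n,q).round(1),proj(n,S(-.13,.07,.237)).round(1))
T=r.snapshot("top"); c=proj("top",p).astype(int); g=cv2.cvtColor(T,cv2.COLOR_BGR2GRAY)
print(g[c[1]-10:c[1]+11,c[0]-14:c[0]+15])
delta(S(-.10,.0715,.24),SY+np.pi/2)
E
```

```text
time: 19.0
tcp_pos: [0.4205, -0.1956, 0.2407]
tool_rot: [-3.141, -0.001, 1.769]
force: [0.0, 0.1, -2.5]
finger_gap: 0.111
grasp_force: 87.8
13.07 9.55 | 13.02 9.55 | 13.02 9.57 | 13.12 9.59 | 13.14 9.58 | 13.13 9.6 | 13.11 9.6 | 13.1 9.56 | 13.07 9.56 | 13.07 9.56 | [ 0.16982831  0.06157503 -0.0840335 ]
top [412.5 247.3] [391.1 252.6] [366.1 258. ]
scene [392.8 220.9] [375.2 218.2] [355.3 225.9]
[[116 113 112 103  91  92  98  98  98  91  93  88  92  88  86  78  77  66
   60  52  37  28  19  19  14  10  22  18  23]
 [113 114 112 102  95  99 108 104 101 103  98  98  92  92  92  88  83  85
   77  69  61  54  44  33  28  21  22  17  24]
 [115 119 109 100  96 103 107 107 105 108 103 101 100  94  99  95  90  89
   84  81  80  73  61  60  47  38  36  43  49]
 [119 119 109 105  99 105 111 108 107 105 103 105 102 102  98 102  93  95
   96  92  87  82  82  73  65  58  62  75  88]
 [119 118 111 104 108 111 113 110 110 111 104 111 105 108 100 105  97 101
   95  91  96  92  86  88  81  80  78  90  98]
 [118 119 109 107 113 111 117 113 115 112 108 108 102 108 104 108 103 103
  100  99  98 100  99 
[... 1229 characters left out ...]
 111]
 [122 141 140 139 140 141 139 132 130 131 133 133 131 130 128 123 124 123
  123 123 119 122 122 118 120 120 120 118 118]
 [132 142 141 140 141 140 143 141 134 137 134 132 131 129 129 129 126 126
  127 124 124 121 126 121 119 118 118 121 118]
 [137 140 144 142 142 141 139 144 138 136 137 136 134 135 130 129 128 130
  127 123 124 124 124 121 118 125 119 122 115]
 [137 140 140 142 141 144 139 141 141 141 142 140 136 137 136 134 133 129
  128 126 128 127 120 121 125 122 127 125 118]
 [132 134 138 140 139 140 141 140 141 139 142 139 140 142 136 138 138 134
  132 136 129 125 129 126 130 125 126 125 110]]
t 19.55 tcp [ 0.4207 -0.1959  0.2408] yaw 1.769 delta [-0.0013  0.0285  0.0008] turn 0.0
```

Run:
```python
from h import *
s=r.snapshot("scene"); g=cv2.cvtColor(s,cv2.COLOR_BGR2GRAY)
for nm,p in dict(loop=(0,.259+.003),rsl=(-.07,.24),rend=(-.098,.24),rbot=(-.098,.13),rtop=(-.098,.165),l=(.026,.24),rr=(-.026,.24)).items(): print(nm,proj("scene",S(-.1285,p[0],p[1])).round(1))
print("     "+" ".join("%3d"%u for u in range(362,412,2)))
for v in range(206,262,1): print(v,(g[v,362:412:2]//10))
```

```text
loop [375.2 217.3]
rsl [392.7 219.9]
rend [400.1 219. ]
rbot [394.2 243. ]
rtop [396.  235.6]
l [367.2 223.3]
rr [381.1 221.5]
     362 364 366 368 370 372 374 376 378 380 382 384 386 388 390 392 394 396 398 400 402 404 406 408 410
206 [ 5  6 11  8  4  3  4  6  4 13 13  6  6  5 11 16 18 18 17 18 18 17 16 16
 15]
207 [ 7  6 12  8  4  2  5  8  6 14 11  4  4  8 14 17 17 16 16 16 17 16 16 16
 15]
208 [ 9  8 17 11  4  2  6 12 10 14  7  4  5 11 15 17 16 15 17 17 16 15 13 14
 12]
209 [10 11 23 15  5  3  6 13 13 13  5  5  8 13 14 17 14 14 17 19 16 14 11 12
 11]
210 [11 14 24 16  5  5  7 14 16 10  6  8 11 13 13 16 12 13 14 17 14 12 10 11
 11]
211 [12 16 22 15  6  8 10 15 16  8 11 13 13 11 10 13 10 10 10 13 14 12 11 11
 11]
212 [12 17 21 13 10 12 14 16 14  9 15 16 13 10  9 11  9  8  7 10 13 13 12 10
 11]
213 [11 16 17 13 15 17 17 17 11 10 16 16 11 10 11 13 14 10  4  6  9 11 12 10
 11]
214 [10 14 14 13 18 20 19 16 12 12 15 14 10 10 14 16 19 12  8  8  8 10 10 10
 13]
215 [10 14 11 12 18 21 20 15 14 14 14 13 11 12 14 17 20 15 13 12 12 12 11 12
 13]
216 [ 9 14 10 10 16 20 20 17 16 14 12 13 13 13 1
[... 3023 characters left out ...]
 22 15 16 10  3  2  2  2  3  3  2  3  3
  3]
254 [20 19 19 22 21 21 22 22 22 22 22 22 18 15 13  4  3  3  3  3  3  3  3  3
  3]
255 [21 21 21 22 22 22 22 22 22 22 22 22 20 14 15  7  2  3  3  3  3  3  3  3
  3]
256 [22 22 22 22 22 22 22 22 22 22 22 22 22 15 16 10  3  3  3  3  3  3  3  3
  3]
257 [22 22 22 22 22 22 21 21 20 22 22 22 22 18 15 13  4  3  3  3  3  3  3  3
  3]
258 [22 22 21 21 21 19 18 19 18 22 22 22 22 20 14 15  7  3  3  3  3  3  3  2
  2]
259 [21 21 18 19 19 17 16 18 19 21 22 22 22 22 16 18 10  3  3  3  2  3  3  3
  3]
260 [20 19 17 18 21 19 17 19 20 19 22 22 22 22 20 19 12  3  3  3  3  6  9  7
  6]
261 [21 20 19 20 22 21 19 20 20 19 21 20 21 20 19 17 10  3  3  2  5 15 18 16
 16]
```

The scene pixels agree with a level rack: end post at u≈397 at row 230 and sleeve bottom at row ≈221, both as predicted. The hook is still at rest. Moving in over the ball now.

```bash
python3 shift.py '[[-0.001,0.004,0.001,0,0],[-0.0013,0.013,0.003,0,0],[-0.0013,0.025,0.005,0,0],[-0.0013,0.038,0.005,0,0],[-0.0013,0.051,0.005,0,0],[-0.0013,0.063,0.005,0,0],[-0.0013,0.073,0.005,0,0],[-0.0013,0.081,0.005,0,0],[-0.0013,0.087,0.005,0,0],[-0.0013,0.09,0.005,0,0]]'
python3 - <<'E'
from h import *
delta(S(-.005,.0715,.236),SY+np.pi/2)
s=r.snapshot("scene"); g=cv2.cvtColor(s,cv2.COLOR_BGR2GRAY)
x=-.0395
for nm,p in dict(pivot=(0,0,.315),ball=(-.021,0,.2295),bowl=(0,0,.201),loop=(x,0,.258),rsl=(x,-.07,.236),rend=(x,-.098,.236),rtop=(x,-.098,.161),lsl=(x,.07,.236)).items(): print(nm,proj("scene",S(*p)).round(1),proj("top",S(*p)).round(1))
cv2.imwrite("pics/near.png",s)
E
```

```text
time: 20.6
tcp_pos: [0.5097, -0.1795, 0.2357]
tool_rot: [-3.142, -0.0, 1.769]
force: [0.2, -0.4, -2.3]
finger_gap: 0.111
grasp_force: 87.8
t 20.6 tcp [ 0.5097 -0.1795  0.2357] yaw 1.769 delta [ 0.0001  0.033  -0.0003] turn 0.0
pivot [362.7 184.6] [384.2 206.7]
ball [361.7 207.3] [379.7 216.8]
bowl [358.4 210.4] [376.  210.9]
loop [364.8 203.8] [383.3 222.1]
rsl [381.7 206.5] [404.7 217.3]
rend [388.7 205.7] [413.9 215.2]
rtop [385.2 221.9] [407.1 217.4]
lsl [345.8 211. ] [358.6 228. ]
```

```bash
python3 shift.py '[[0,0.003,0,0,0],[0,0.008,0,0,0],[0,0.014,0,0,0],[0,0.02,0,0,0],[0,0.026,0,0,0],[0,0.03,0,0,0],[0,0.0325,0,0,0],[0,0.033,0,0,0],[0,0.033,0,0,0]]'
python3 shift.py '[[0,0.001,0.003,0,0],[0,0.002,0.007,0,0],[0,0.003,0.011,0,0],[0,0.004,0.015,0,0],[0,0.005,0.019,0,0],[0,0.005,0.023,0,0],[0,0.005,0.027,0,0],[0,0.005,0.03,0,0],[0,0.005,0.032,0,0],[0,0.005,0.032,0,0]]'
python3 - <<'E'
from h import *
delta(S(0,.0715,.182),SY+np.pi/2); print(r.state()["force"],r.state()["moment"])
E
```

```text
time: 21.55
tcp_pos: [0.5415, -0.1731, 0.2357]
tool_rot: [-3.141, -0.0, 1.769]
force: [0.1, -0.1, -1.8]
finger_gap: 0.11
grasp_force: 87.8
time: 22.55
tcp_pos: [0.5462, -0.1721, 0.2035]
tool_rot: [-3.141, -0.0, 1.769]
force: [-0.1, 0.5, -3.7]
finger_gap: 0.112
grasp_force: 87.7
t 22.55 tcp [ 0.5462 -0.1721  0.2035] yaw 1.7687 delta [0.     0.0007 0.0215] turn -0.0
[-0.09118083  0.45244492 -3.69254582] [0.18124161 0.04857525 0.00658997]
```

```bash
python3 shift.py '[[0,0.0005,0.003,0,0],[0,0.0005,0.006,0,0],[0,0.0005,0.009,0,0],[0,0.0005,0.012,0,0],[0,0.0005,0.014,0,0],[0,0.0005,0.016,0,0],[0,0.0005,0.018,0,0],[0,0.0005,0.018,0,0]]'|head -4
python3 -c "
from h import *;print(r.state()['force'],r.state()['moment'])"
python3 shift.py '[[0,0,0.001,0,0],[0,0,0.002,0,0],[0,0,0.003,0,0],[0,0,0.0035,0,0],[0,0,0.0035,0,0],[0,0,0.0035,0,0]]'|head -4
python3 -c "
from h import *;print(r.state()['force'],r.state()['moment'])"
```

```text
time: 23.35
tcp_pos: [0.5468, -0.172, 0.1855]
tool_rot: [-3.141, -0.0, 1.769]
force: [-0.8, -0.3, -3.4]
[-0.8328887  -0.3299048  -3.40403329] [0.21137599 0.0274982  0.0471501 ]
time: 23.95
tcp_pos: [0.5471, -0.1721, 0.1826]
tool_rot: [3.141, 0.0, 1.769]
force: [-0.6, 0.8, -1.3]
[-0.57040939  0.79552132 -1.34600137] [0.09813618 0.00755437 0.02861982]
```

Contact at the expected bowl height. I'll settle the weight on the hook.

```bash
python3 shift.py '[[0,0,0.0005,0,0],[0,0,0.001,0,0],[0,0,0.0013,0,0],[0,0,0.0013,0,0]]'|head -4
python3 -c "
from h import *
for i in range(4): r.snapshot('top');print(r.state()['force'],r.state()['moment'])"
```

```text
time: 24.35
tcp_pos: [0.5474, -0.1722, 0.1816]
tool_rot: [3.141, 0.001, 1.769]
force: [-0.7, 0.9, 3.4]
[-0.0878176   0.74952304  2.80415544] [-0.19817028 -0.05239584 -0.02633129]
[0.90901654 1.41236254 3.13103493] [-0.18474975 -0.10672069 -0.0406152 ]
[-0.77688434  0.72659529  3.16981644] [-0.2262984  -0.07601887 -0.01424414]
[-0.17659486  0.13677917  4.50727125] [-0.27607398 -0.06316512  0.00145076]
```

```bash
python3 shift.py '[[0,0,-0.0004,0,0],[0,0,-0.0008,0,0],[0,0,-0.0008,0,0],[0,0,-0.0008,0,0]]' 20
python3 -c "
from h import *
for i in range(3): r.snapshot('top');print(r.state()['force'],r.state()['moment'])"
```

```text
time: 24.95
tcp_pos: [0.5468, -0.172, 0.1816]
tool_rot: [-3.141, -0.0, 1.769]
force: [0.6, 0.9, 2.8]
finger_gap: 0.109
grasp_force: 88.6
[0.09521733 0.15806447 1.48899264] [-0.13122569 -0.04726593 -0.02849532]
[-0.57518151 -0.42681824  1.93203893] [-0.14136375 -0.05841058  0.01675484]
[0.13769252 0.27801073 2.09108925] [-0.08860167 -0.06030597 -0.01414909]
```

```bash
python3 shift.py '[[0,0,-0.0004,0,0.0],[0,0,-0.0004,0,0],[0,0,-0.0004,0,0]]' 20
python3 -c "
from h import *
for i in range(3): r.snapshot('top');print(r.state()['force'],r.state()['moment'])"
python3 shift.py '[[0,0,0,0,0.11],[0,0,0,0,0.12],[0,0,0,0,0.13],[0,0,0,0,0.14],[0,0,0,0,0.15],[0,0,0,0,0.18],[0,0,0,0,0.22],[0,0,0,0,0.28],[0,0,0,0,0.36],[0,0,0,0,0.45]]'
```

```text
time: 25.4
tcp_pos: [0.5467, -0.172, 0.1819]
tool_rot: [-3.141, -0.0, 1.769]
force: [1.0, 1.1, 0.1]
finger_gap: 0.107
grasp_force: 88.5
[0.14899379 1.05129194 1.03194102] [ 0.00387971 -0.03063988  0.04432483]
[0.0960435  0.20040889 1.3401427 ] [ 0.02451287  0.00236994 -0.04988187]
[-0.6148276   0.40944842  0.8027638 ] [ 0.09820493 -0.0101627   0.03912316]
time: 26.55
tcp_pos: [0.5469, -0.1721, 0.1822]
tool_rot: [3.142, 0.0, 1.769]
force: [-0.2, 1.2, -0.4]
finger_gap: 0.451
grasp_force: 0.0
```

Released. Let me check for swing before withdrawing.

```bash
cat > sw.py <<'E'
from h import *
f=[]
for i in range(14):
    a=cv2.cvtColor(r.snapshot("scene"),cv2.COLOR_BGR2GRAY).astype(np.float32); f.append(a[195:240,330:400])
d=[cv2.phaseCorrelate(f[0][10:40,15:],x[10:40,15:])[0] for x in f]
print(np.round(d,2).tolist()); print(max(np.abs(cv2.GaussianBlur(x-f[0],(5,5),0)).max() for x in f))
E
python3 sw.py
```

```text
[[0.0, 0.0], [0.01, -0.04], [-0.04, -0.07], [-0.04, -0.05], [-0.06, 0.03], [-0.03, 0.07], [-0.12, 0.03], [-0.11, 0.01], [-0.09, 0.05], [-0.07, 0.0], [-0.07, 0.04], [-0.06, -0.01], [-0.06, -0.03], [-0.04, 0.04]]
25.808594
```

```bash
python3 shift.py '[[0,0,-0.004,0,0.45],[0,0,-0.012,0,0.45],[0,0,-0.022,0,0.45],[0,0,-0.034,0,0.45],[0,0,-0.046,0,0.45],[0,0,-0.057,0,0.45],[0,0,-0.065,0,0.45],[0.003,-0.01,-0.07,0,0.45],[0.01,-0.03,-0.07,0,0.45],[0.02,-0.06,-0.07,0,0.45]]'
python3 shift.py '[[0.02,-0.03,0,0,0.45],[0.06,-0.05,0,0,0.45],[0.1,-0.07,0,0,0.45],[0.14,-0.09,0,0,0.45],[0.18,-0.1,0,0,0.45],[0.22,-0.1,0,0,0.45],[0.26,-0.1,0,0,0.45],[0.3,-0.1,0,0,0.45],[0.32,-0.1,0,0,0.45],[0.33,-0.1,0,0,0.45]]'
python3 sw.py
python3 - <<'E'
from h import *
for nm,p in dict(rsl=(0,-.07,.182),lsl=(0,.07,.182),loop=(0,0,.204),lend=(0,.098,.182),rend=(0,-.098,.182),rb=(-.042,-.098,.07),lb=(-.042,.098,.07),rt=(-.042,-.098,.106),lt=(-.042,.098,.106)).items(): print(nm,proj("scene",S(*p)).round(1),proj("top",S(*p)).round(1))
T=r.snapshot("top"); cv2.imwrite("pics/endtop.png",T); cv2.imwrite("pics/endscene.png",r.snapshot("scene"))
g=cv2.cvtColor(T,cv2.COLOR_BGR2GRAY)
for v in range(195,235): print(v," ".join("%2d"%(x//10) for x in g[v,340:412:2]))
E
```

```text
time: 28.25
tcp_pos: [0.4837, -0.1641, 0.252]
tool_rot: [-3.142, -0.0, 1.769]
force: [0.1, -0.2, -0.0]
finger_gap: 0.452
grasp_force: 0.0
time: 29.25
tcp_pos: [0.32, 0.1407, 0.2521]
tool_rot: [-3.141, -0.0, 1.772]
force: [-0.2, 0.1, -0.2]
finger_gap: 0.449
grasp_force: 0.0
[[0.0, 0.0], [0.01, -0.0], [-0.01, 0.0], [-0.01, 0.02], [-0.02, -0.05], [0.0, -0.02], [-0.02, 0.03], [-0.03, 0.02], [-0.01, 0.01], [0.01, -0.02], [0.02, -0.01], [0.01, 0.01], [-0.01, -0.02], [0.02, -0.02]]
18.390625
rsl [374.9 212.3] [396.9 206.4]
lsl [340.3 216.6] [352.6 216.6]
loop [358.5 209.7] [376.2 210.8]
lend [333.3 217.5] [343.8 218.7]
rend [381.6 211.4] [405.7 204.4]
rb [381.4 240.8] [400.  220.6]
lb [334.1 247.5] [342.4 233.9]
rt [383.  233.6] [402.8 219.7]
lt [335.  240.2] [343.8 233.3]
195 23 23 22 22 22 23 17 15 21 22 22 22 22 22 22 22 21 22 22 20 23 24 19 21 22 21 21 20 16 17  6  1  1  2  1  1
196 23 23 23 23 23 23 17 14 21 22 22 22 22 22 22 22 22 22 22 20 23 24 16 19 21 21 20 17 14 17  7  1  0  1  2  1
197 23 22 22 22 23 22 17 13 20 22 22 22 22 22 22 22 21 21 19 17 22 24 16 18 18 19 18 12 14 16  9  1
[... 3456 characters left out ...]
2 22 22 22 22 22 19 16  9  2
229 16 11 14 16 17 17 17 19 20 21 21 22 21 22 22 22 22 22 22 22 22 22 22 22 22 22 22 22 22 22 22 22 20 16 11  2
230 15 11 15 17 19 19 20 20 21 22 21 22 22 22 22 22 22 22 22 22 22 22 22 22 22 22 22 22 22 22 22 22 21 16 13  1
231 15 13 17 19 21 21 21 22 21 22 22 22 22 22 22 22 22 22 22 22 22 22 22 22 22 22 22 22 22 22 22 22 21 15 14  2
232 19 14 18 20 21 22 21 22 22 22 22 22 22 22 22 22 22 22 22 22 22 22 22 22 22 22 22 22 22 22 22 22 22 15 15  3
233 22 16 19 22 21 22 22 22 22 22 22 22 22 22 22 22 22 22 22 22 22 22 22 22 22 22 22 22 22 22 22 22 22 16 16  5
234 22 20 21 22 22 22 22 22 22 22 22 22 22 22 22 22 22 22 22 22 22 22 22 22 22 22 22 22 22 22 22 22 22 17 17  6
```

```bash
cat > m2.py <<'E'
from h import *
def scene(): return cv2.GaussianBlur(cv2.cvtColor(r.snapshot("scene"),cv2.COLOR_BGR2GRAY).astype(np.float32),(0,0),1)
f=np.array([scene()[190:260,320:400] for i in range(20)])
sd=f.std(0); i=np.unravel_index(sd.argmax(),sd.shape); print("max sd",sd.max(),"at",i[1]+320,i[0]+190)
print("t",r.state()["time"],f[:,i[0],i[1]].round(0).astype(int).tolist())
gx,gy=np.gradient(f.mean(0))[::-1]; w=np.hypot(gx,gy)
print("px amp",(sd/np.maximum(w,5))[w>10].max().round(3),np.percentile((sd/np.maximum(w,5))[w>10],95).round(3))
g=f[-1].astype(int)//10
for v in range(10,70): print(v+190," ".join("%2d"%x for x in g[v,4::2]))
E
python3 m2.py
```

```text
max sd 9.30856 at 330 226
t 31.05 [128, 128, 127, 127, 114, 113, 114, 114, 114, 113, 113, 127, 123, 128, 128, 139, 139, 138, 139, 128]
px amp 0.539 0.183
200  7  7  7  6  5  4  2  2  2  2  5 12 12  6  6  8  8  8  4  3  5  7  3  2  2  4  7  4  3  7 10  8  6  5  4  4  7 11
201  7  7  7  7  7  5  4  3  3  3  6 12 12  6  7  9  9  7  4  3  6  8  4  2  3  5  7  4  3  7  9  7  6  5  4  5  8 11
202  7  8  7  7  7  7  7  5  4  4  6 12 12  7  8 10  9  7  4  5  8  9  5  4  4  6  8  5  4  7  8  7  6  5  5  6  9 11
203  8  9  8  7  7  8  9  8  6  5  7 13 12  7  9 11 10  8  6  7  9  9  6  5  5  7  9  6  6  8  7  7  6  5  6  9 11 12
204  9 10  8  8  8  8 10 11  9  6  8 13 12  9 10 11 11  8  8  9 10 10  7  5  5  6  9  6  8 10  8  7  6  6  9 12 14 14
205  9 10  9  8  9  8  9 11 11  8  9 13 12 11 11 12 12  9 10 12 11 11  8  5  4  6  8  6 10 11  8  7  6  8 12 15 17 16
206  9 11 10  9 10  9  9 11 12 10 11 14 13 14 14 15 14 10 12 14 12 11  8  4  3  5  7  7 12 11  7  6  7 10 15 17 17 17
207 11 12 11 11 12 11  9 10 11 12 13 14 15 18 18 19 17 12 13 16 14 13  9  5  4  6  8  8 12 10  5  5  8 13 16 16 16 16
20
[... 5433 characters left out ...]
21 20 20 20 20 20 20 20 20 19 19 19 19 18 20 20 20 20 21 21 21 22 22 22 22 22 22 22 22 21 18 15 12  5  3  3  3
255 21 22 20 19 19 20 20 20 19 20 19 19 20 20 20 21 21 21 21 22 22 22 22 22 22 22 22 22 22 22 22 19 15 13  8  3  3  3
256 20 22 21 19 18 19 20 19 19 20 20 20 21 21 21 22 22 22 22 22 22 22 22 22 22 22 22 22 22 22 22 20 16 14 10  4  3  3
257 18 22 21 20 19 19 20 20 20 21 21 21 22 22 22 22 22 22 22 22 22 22 22 22 22 22 22 22 22 22 22 21 18 15 12  5  3  3
258 16 22 22 21 20 20 21 21 21 22 22 22 22 22 22 22 22 22 22 22 22 22 22 22 22 22 22 22 22 22 22 22 19 16 14  8  3  3
259 14 21 22 22 21 22 22 22 22 22 22 22 22 22 22 22 22 22 22 22 22 22 22 22 22 22 22 22 22 22 22 22 20 17 16  9  3  3
```

```bash
python3 shift.py '[[0,0,0,0,0.45],[0,0,0,0,0.45],[0,0,0,0,0.45],[0,0,0,0,0.45],[0,0,0,0,0.45],[0,0,0,0,0.45],[0,0,0,0,0.45],[0,0,0,0,0.45],[0,0,0,0,0.45],[0,0,0,0,0.45]]' | head -1
python3 - <<'E'
from h import *
f=[cv2.cvtColor(r.snapshot("scene"),cv2.COLOR_BGR2GRAY).astype(float) for i in range(14)]
f=np.array(f); s=f[:,226,330]; print(s.astype(int).tolist())
m=f.mean(0); print("sdmax",f[:,190:260,320:400].std(0).max())
m=cv2.cvtColor(cv2.imread("pics/endscene.png"),cv2.COLOR_BGR2GRAY) if 0 else m
for a,b in((328,350),(364,390)):
    print("     "+" ".join("%3d"%u for u in range(a,b)))
    for v in range(205,246): print(v," ".join("%3d"%x for x in m[v,a:b]))
np.save("m.npy",m)
t=np.mean([r.snapshot("top").astype(float) for i in range(3)],0); np.save("t.npy",t)
E
```

```text
time: 32.05
[147, 146, 122, 122, 122, 122, 123, 121, 121, 147, 146, 144, 163, 162]
sdmax 16.521476437457682
     328 329 330 331 332 333 334 335 336 337 338 339 340 341 342 343 344 345 346 347 348 349
205  85  77  85  98 101  95  83  81  97 119 133 134 119  96  75  64  85 123 148 146 119  97
206  94  84  86 100 109 107  91  74  76  92 111 130 136 129 113  96 105 132 150 143 123 133
207 112 109 107 116 129 131 112  85  80  86  91 106 124 135 137 132 133 143 151 142 137 171
208 142 146 144 152 165 166 145 116 111 111 101  98 103 113 127 140 145 149 154 150 156 190
209 166 165 159 158 162 159 143 130 138 139 133 126 112  97 100 118 135 149 159 164 171 191
210 144 137 128 121 118 112 103 106 121 132 141 143 127 103  88  97 121 145 157 159 161 173
211  88  80  73  67  62  58  55  61  74  91 109 116 112 108 102 102 121 144 149 137 129 142
212  41  36  34  33  32  30  29  32  41  53  66  75  89 110 125 126 134 148 145 123 108 120
213  29  29  29  29  27  27  36  57  77  86  90  94 104 125 143 149 153 164 165 147 132 140
214  30  31  30  30  31  41  63  93 121 134 135 134 134 139 147 151 157
[... 6709 characters left out ...]
 161 143 140 129  94  51  29  29  31  32  32  32  31
240 154 161 174 187 194 196 190 184 184 196 211 217 207 174 143 146 155 129  77  35  28  31  31  31  31  31
241 154 154 165 182 190 193 202 210 213 215 219 222 220 190 147 142 166 160 110  53  29  29  32  31  32  32
242 152 148 152 167 172 175 198 220 224 224 225 226 225 210 165 139 154 166 136  85  44  29  30  31  32  32
243 163 156 156 170 176 175 193 218 226 227 227 227 227 222 195 156 140 155 158 127  76  36  29  30  31  32
244 194 178 170 179 185 189 196 211 222 226 227 227 227 226 219 185 143 142 165 160 110  53  30  29  31  32
245 210 186 173 179 183 193 202 205 217 225 226 226 226 227 225 207 162 137 153 165 135  84  44  29  30  31
```

The pixels put the left sleeve at about (339,215.3) and the right at about (375,210.8). That slope of 4.5 px compares with 4.3 px predicted for level, so the rack hangs level. Next I'll measure the residual sway.

Run:
```python
from h import *
A=[];B=[];C=[]
for i in range(16):
    g=cv2.cvtColor(r.snapshot("scene"),cv2.COLOR_BGR2GRAY).astype(float)
    A.append(((g[233:238,378:389]-31).sum(1)/115).mean())   # right end edge, px
    B.append(((g[215:223,335:341]-30).sum(0)/105).mean())   # left bar lower edge, px
    p=g[218:223,329:337]-30; C.append((p.sum(0)*np.arange(8)).sum()/p.sum()) # left post u
print(r.state()["time"]);[print(np.round(x,2).tolist(),np.ptp(x).round(3)) for x in(A,B,C)]
```

```text
33.7
[4.42, 4.55, 4.57, 4.53, 4.64, 4.64, 4.67, 4.66, 4.65, 4.61, 4.52, 4.55, 4.52, 4.48, 4.42, 4.38] 0.294
[3.16, 3.2, 3.2, 3.2, 3.21, 3.23, 3.22, 3.23, 3.22, 3.21, 3.2, 3.2, 3.18, 3.15, 3.14, 3.14] 0.097
[4.08, 4.09, 4.07, 4.08, 4.1, 4.1, 4.09, 4.09, 4.09, 4.07, 4.1, 4.1, 4.09, 4.07, 4.08, 4.07] 0.035
```

Residual sway is about ±0.6 mm. There is ample time, so I'll let it settle further.

```bash
W='[[0,0,0,0,0.45],[0,0,0,0,0.45],[0,0,0,0,0.45],[0,0,0,0,0.45],[0,0,0,0,0.45],[0,0,0,0,0.45],[0,0,0,0,0.45],[0,0,0,0,0.45],[0,0,0,0,0.45],[0,0,0,0,0.45]]'
: "rows typed out below"
python3 shift.py '[[0,0,0,0,0.45],[0,0,0,0,0.45],[0,0,0,0,0.45],[0,0,0,0,0.45],[0,0,0,0,0.45],[0,0,0,0,0.45],[0,0,0,0,0.45],[0,0,0,0,0.45],[0,0,0,0,0.45],[0,0,0,0,0.45]]' | head -1
python3 shift.py '[[0,0,0,0,0.45],[0,0,0,0,0.45],[0,0,0,0,0.45],[0,0,0,0,0.45],[0,0,0,0,0.45],[0,0,0,0,0.45],[0,0,0,0,0.45],[0,0,0,0,0.45],[0,0,0,0,0.45],[0,0,0,0,0.45]]' | head -1
python3 shift.py '[[0,0,0,0,0.45],[0,0,0,0,0.45],[0,0,0,0,0.45],[0,0,0,0,0.45],[0,0,0,0,0.45],[0,0,0,0,0.45],[0,0,0,0,0.45],[0,0,0,0,0.45],[0,0,0,0,0.45],[0,0,0,0,0.45]]' | head -1
python3 shift.py '[[0,0,0,0,0.45],[0,0,0,0,0.45],[0,0,0,0,0.45],[0,0,0,0,0.45],[0,0,0,0,0.45],[0,0,0,0,0.45],[0,0,0,0,0.45],[0,0,0,0,0.45],[0,0,0,0,0.45],[0,0,0,0,0.45]]' | head -1
python3 shift.py '[[0,0,0,0,0.45],[0,0,0,0,0.45],[0,0,0,0,0.45],[0,0,0,0,0.45],[0,0,0,0,0.45],[0,0,0,0,0.45],[0,0,0,0,0.45],[0,0,0,0,0.45],[0,0,0,0,0.45],[0,0,0,0,0.45]]' | head -1
python3 - <<'E'
from h import *
A=[];B=[]
for i in range(16):
    g=cv2.cvtColor(r.snapshot("scene"),cv2.COLOR_BGR2GRAY).astype(float)
    A.append(((g[233:238,378:389]-31).sum(1)/115).mean()); B.append(((g[215:223,335:341]-30).sum(0)/105).mean())
print(r.state()["time"]);[print(np.round(x,2).tolist(),np.ptp(x).round(3)) for x in(A,B)]
E
```

```text
time: 34.7
time: 35.7
time: 36.7
time: 37.7
time: 38.7
39.5
[4.62, 4.65, 4.64, 4.66, 4.65, 4.64, 4.53, 4.54, 4.53, 4.43, 4.42, 4.39, 4.39, 4.4, 4.45, 4.47] 0.268
[3.22, 3.23, 3.22, 3.23, 3.23, 3.21, 3.18, 3.18, 3.19, 3.16, 3.13, 3.14, 3.14, 3.14, 3.16, 3.16] 0.095
```

The remaining swing is only about ±0.002 rad, well inside the 0.02 rest tolerance. The robot is clear of everything, so I'm handing in.

```bash
python3 -c "
from bench import r
print(r.finish_job())"
```

```text
the job is handed in; nothing more can be done
None
```

I steadied the hook and let go of it so it hung still, then hung the rack on it by its loop and handed the job in at about 39.5 s; by my camera measurements the rack hangs level (within about 1°), with a leftover sway of about ±0.002 rad, though the hand-in returned no verdict.

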